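# Load the press tools into the feed tray in reverse order

### The job

Move the four steel press tools from the storage rack with the round seats into the square compartments of the feed tray, one to each, in reverse order: the tool next to the storage rack's black handle goes to the compartment farthest from the feed tray's black handle, and so on along the row, so that the tool that stood farthest from the handle ends up next to the tray's handle. Keep the tools upright and set them down on the compartment floor, do not drop them; leave all of them standing still.

Things in the scene. Friction and masses are not known exactly. Their poses are not given: they have to be found in the camera images.
- pin_tool: Bare steel press tool standing upright, 0.15 kg: round foot 28 mm in diameter and 14 mm high, and on it a slim round pin 14 mm in diameter (on a 6 mm high cone, 20 mm wide at its base); total height 72 mm. The tallest and thinnest. Origin on the underside of its foot, on its axis; z up.
- hex_tool: Bare steel press tool standing upright, 0.15 kg: round foot 28 mm in diameter and 14 mm high, and on it a hexagonal prism 24 mm across flats; total height 58 mm. At the start one pair of flats faces about along the rack's x. Origin on the underside of its foot, on its axis; z up.
- square_tool: Bare steel press tool standing upright, 0.15 kg: round foot 28 mm in diameter and 14 mm high, and on it a square prism 20 x 20 mm; total height 66 mm. Its sides are about parallel to the rack's at the start. Origin on the underside of its foot, on its axis; z up.
- tube_tool: Bare steel press tool standing upright, 0.15 kg: round foot 28 mm in diameter and 14 mm high, and on it a round tube 26 mm outside, with a 16 mm bore open at the top; total height 52 mm. The shortest. Origin on the underside of its foot, on its axis; z up.
- pin_seat: Dark rubber seat ring fixed on the storage rack, 44 mm outside, 32 mm inside, 8 mm high with a 2 mm floor; at the start the pin tool stands in it, on that floor. All four seats look alike and stay put, so this one shows from which place the tool came. Origin: centre of its underside, on the rack's top.
- hex_seat: Dark rubber seat ring fixed on the storage rack, 44 mm outside, 32 mm inside, 8 mm high with a 2 mm floor; at the start the hex tool stands in it, on that floor. All four seats look alike and stay put, so this one shows from which place the tool came. Origin: centre of its underside, on the rack's top.
- square_seat: Dark rubber seat ring fixed on the storage rack, 44 mm outside, 32 mm inside, 8 mm high with a 2 mm floor; at the start the square tool stands in it, on that floor. All four seats look alike and stay put, so this one shows from which place the tool came. Origin: centre of its underside, on the rack's top.
- tube_seat: Dark rubber seat ring fixed on the storage rack, 44 mm outside, 32 mm inside, 8 mm high with a 2 mm floor; at the start the tube tool stands in it, on that floor. All four seats look alike and stay put, so this one shows from which place the tool came. Origin: centre of its underside, on the rack's top.
- storage_rack: Storage rack: bare aluminium plate 62 (x) x 202 (y) x 10 mm with four round dark rubber seats on top, holding the tools at the start; places along y, 47 mm apart, at y = +70.5 (by the handle), +23.5, -23.5, -70.5 mm, x = 0. Black bow handle on the +y end, to y = 122 mm, 18 mm high. Origin: underside, middle of the row; z up. Fixed, any yaw.
- feed_tray: Feed tray, empty at the start: grey plate 62 (x) x 202 (y) mm with four square steel compartments; places along y, 47 mm apart, at y = +70.5 (by the handle), +23.5, -23.5, -70.5 mm, x = 0. Each 44 x 44 mm inside, floor at z = 9 mm, top of the 3 mm walls at 22 mm. Black bow handle on the +y end, to y = 122 mm, 18 mm high. Origin: underside, middle of the row; z up. Fixed, any yaw.
There are look-alikes about, which are no part of the job. Leave any red or yellow look-alike of the hex_tool alone.

How it is judged:
By the outcome, as a careful person would: the job done as asked, in the order asked, and still so for the second after the job is handed in, with the robot touching nothing.
It also fails if it takes over 96 s, if anything falls off the work surface, if the arm or the gripper's body presses on something with over 40 N, if the wrist force passes 120 N, or if a joint passes its speed limit or range.

### The arm

A 6-joint arm with a two-finger parallel gripper is mounted at the origin on the work surface; the furniture and walls round the work are solid. World frame = base frame: x ahead of the robot, y to its left, z up, the work surface at z = 0. Lengths are in m, angles in rad, forces in N, time in s.
With the tool pointing down it reaches from about 0.25 to 0.775 m from the base axis. Payload 4 kg.
Tool frame: the origin (TCP) lies at the very end of the fingers, on their centre line; the grasp point (between the pads) lies 19 mm behind it; z points along the fingers, y is the direction in which the jaws open and shut (so a half turn about z gives the same grasp; the last joint's range is limited). The gripper opens to 94 mm and grips with 3 to 60 N. Pads are 16 mm wide; open, the fingers measure 119 mm over their backs; the gripper's body (75 mm by 177 mm) begins 78 mm behind the grasp point.
Start: joints at [-1.396, 0.087, 1.371, -0, 1.684, -0.103], TCP at [0.151, -0.529, 0.206] pointing down, gripper open.
Joint ranges: [-3.1, 3.1], [-0.76, 2.03], [0.27, 2.55], [-1.08, 4.22], [0.17, 2.65], [-2.57, 2.57]. Speed limits (rad/s): [2.79, 2.79, 3.14, 3.14, 3.14, 3.14].

### API

Orientations are given as [roll, pitch, yaw] about the fixed x, y, z axes, in that order (R = Rz(yaw) Ry(pitch) Rx(roll)).
In Python, from bench import robot, snapshot, models gives the robot as it stands.
- The arm moves only by the tool arm_command, never from a script. Its argument "commands" is text: rows parted by semicolons, each of 7 numbers parted by spaces: the shift along the tool's x, y, z in mm, then the turn, a rotation vector about the tool's x, y, z in degrees, then the opening, from 0 (shut) to 1 (fully open). In form: tx ty tz rx ry rz hand; .... A call has 1 to 12 rows; each row shifts and turns the pose as measured when the row begins, along the tool's axes as they then stand; what a row does not reach is not made up. A row lasts 1/8 s, in which the tool goes at most 62.5 mm and 10.7 degrees, less where a joint would pass 70% of its speed; a pose out of reach is approached as far as the arm can. A call is refused whole if a number of a shift passes 62.5 or a number of a turn 10.7, either way. A call with a gripper value outside its range is refused whole. The fingers move at their own pace and stop on an object; the grip force is fixed at half the most. Time passes only in rows, so rows that do not move let the fingers close. It gives the time, the measured TCP pose, the force and the opening at its end, in the units of the state.
- robot.get_obs(): the state, without advancing time (a new reading comes with each control period).
- snapshot(name): name is "scene" or "top" or "wrist"; returns a dict with "img" (400x640x3 uint8, blue, green, red), "camera_matrix" (3x3 intrinsics, pixels), "origin" and "rotation" of the camera in the world. Camera axes: x right, y down, z forward; pixel columns grow to the right and rows downward; lengths in m; the calibration is good to about 2 mm. The wrist camera is an equidistant fisheye: a pixel r from the principal point sees the ray r / f radians off the axis. A picture is of the moment at which its call begins. There is no depth.
- robot.close_job(): hands the job in, once; it reports no verdict.
Trained networks look in a picture, given as the dict that the camera call returned (one of the last four; its "shot" number tells which), for a name from the list of things; names that differ only in an ending like _2 or _b are one class to them, and where a whole thing is asked for, a point or a joint stands for the part that bears it (a point fixed in the world has none). Each returns a list of dicts, best first, with "conf" (0 to 1); they miss things now and then, are a little off and sometimes report something else, mostly with a low value. They report only what shows in the picture. A call takes as long as a camera call. They do not tell look-alikes from the thing itself.
- models.spot_in(query, picture): "bbox" ([left, top, width, height] as shares, 0 to 1, of the picture: columns of its width, rows of its height, round what is visible of it).
- models.tip_of(query, picture): "centre" ([column, row] as shares, 0 to 1, of the picture: columns of its width, rows of its height: a listed point, or the origin of a listed thing).
The state is a dict: "time": time; "joint_positions": joint angles; "qvel": joint speeds; "joint_torque": joint torques, N m; "tool_pos": TCP position; "ee_rot": TCP orientation; "wrist_force": force on the tool from outside, world axes, zero at the start; "wrist_torque": the same for the moment, N m; "width": finger opening in m.
Only numpy, scipy, OpenCV 4.12 (cv2) and the standard library are available. Lean on these libraries where they do the work, as an engineer would, in place of code of your own. Each camera call takes 0.05 s, during which the arm holds its last target. There are 200 camera calls.

## Working session

There is one attempt and no reset: what is moved stays moved. The work goes in short steps, Python scripts to look and compute and a tool call to move; the robot and the scene stay as the last step left them, time stands still between calls to the robot, and variables do not carry over. Pictures are saved under pics/ and viewed, about 12 in all and at most 16, crops included, and the job is handed in when it is done.

Besides the shell and the picture viewer there is one more tool, called after "Call:" by a JSON object that holds its "fn" and its "kwargs", one argument or row to a line. arm_command: Moves the arm, as the interface text tells. Its arguments: {"type":"object","properties":{"commands":{"type":"string"}},"required":["commands"]}

```bash
mkdir -p pics; ls
cat > h.py <<'E'
import numpy as np, cv2
from bench import robot, snapshot, models
def ray(s,uv):
    K=s["camera_matrix"]; x=(uv[0]-K[0][2])/K[0][0]; y=(uv[1]-K[1][2])/K[1][1]
    if s.get("fish"):
        r=np.hypot(x,y); k=np.sin(r)/r if r>1e-9 else 1; d=np.array([x*k,y*k,np.cos(r)])
    else: d=np.array([x,y,1.])
    return np.array(s["origin"]),np.array(s["rotation"])@d
def at(s,uv,z):
    o,d=ray(s,uv); return o+d*(z-o[2])/d[2]
def proj(s,p):
    c=np.array(s["rotation"]).T@(np.asarray(p)-s["origin"]); K=s["camera_matrix"]
    if s.get("fish"):
        r=np.hypot(c[0],c[1]); t=np.arctan2(r,c[2]); k=t/max(r,1e-9); x,y=c[0]*k,c[1]*k
    else: x,y=c[0]/c[2],c[1]/c[2]
    return np.array([x*K[0][0]+K[0][2],y*K[1][1]+K[1][2]])
def snap(n):
    s=snapshot(n); s["fish"]=(n=="wrist"); return s
E
python3 - <<'E'
from h import *
print(robot.get_obs())
for n in("scene","top"):
    s=snap(n); cv2.imwrite(f"pics/{n}0.png",s["img"]); print(n,s["origin"],s["camera_matrix"])
    p={k:v for k,v in s.items() if k!="fish"}
    for q,z in [("pin_tool",0),("hex_tool",0),("square_tool",0),("tube_tool",0),("pin_seat",.01),("storage_rack",0),("feed_tray",0)]:
        for d in models.tip_of(q,p)[:5]:
            uv=np.array(d["centre"])*[640,400]; print(q,round(d["conf"],2),uv.round(),at(s,uv,.012 if "tool" in q else z).round(3))
E
```

```text
pics
{'time': 0.0, 'joint_positions': array([-1.39608701e+00,  8.79786196e-02,  1.37223671e+00,  1.26874105e-05,
        1.68359261e+00, -1.03060651e-01]), 'qvel': array([-2.72995441e-05,  1.21668909e-03, -3.96416445e-05, -3.60435305e-04,
       -6.52672780e-04,  8.97439970e-04]), 'joint_torque': array([ 8.44195220e-04, -3.40176344e+01, -3.02429795e+01,  7.18525099e-02,
        3.29404953e-02, -1.47905121e-04]), 'tool_pos': array([ 0.15074245, -0.5283759 ,  0.20430017]), 'ee_rot': array([-3.13939042e+00, -2.40447964e-04,  2.77771117e-01]), 'wrist_force': array([-0.74258368, -0.01649361,  0.42128411]), 'wrist_torque': array([-0.01372609,  0.02201228,  0.00743042]), 'width': 0.09426006464640366}
scene [0.057404   0.63227946 0.54159955] [[396.4026342    0.         326.13509078]
 [  0.         396.4026342  198.1650346 ]
 [  0.           0.           1.        ]]Traceback (most recent call last):
  File "<stdin>", line 8, in <module>
  File "h.py", line 10, in at
    o,d=ray(s,uv); return o+d*(z-o[2])/d[2]
                                       ~^^^
IndexError: invalid index to scalar variable.
```

Run:
```python
from h import *
for n in("scene","top","wrist"):
    s=snap(n); print(n,s.keys(),s["origin"],s["rotation"]); cv2.imwrite(f"pics/{n}0.png",s["img"])
```

```text
scene dict_keys(['img', 'camera_matrix', 'origin', 'rotation', 'shot', 'fish']) [0.057404   0.63227946 0.54159955] [-2.21125171e+00 -2.81599095e-04 -2.29847150e+00]
top dict_keys(['img', 'camera_matrix', 'origin', 'rotation', 'shot', 'fish']) [0.41931393 0.15672106 0.88597444] [-2.98786395  0.03918819 -1.59460418]
wrist dict_keys(['img', 'camera_matrix', 'origin', 'rotation', 'shot', 'fish']) [ 0.2153927  -0.51074388  0.3845533 ] [ 2.90659204e+00  2.13481274e-03 -1.29227675e+00]
```

View pics/scene0.png

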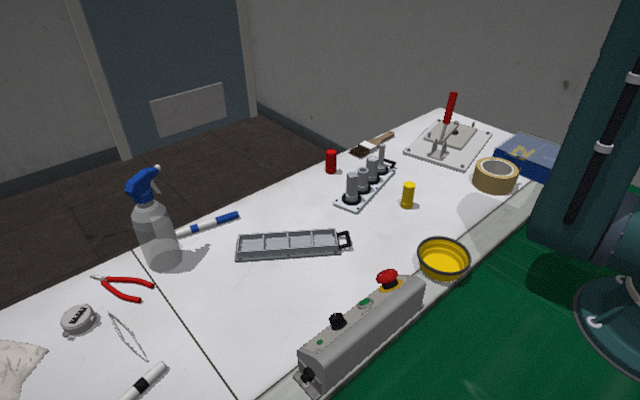

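View pics/top0.png

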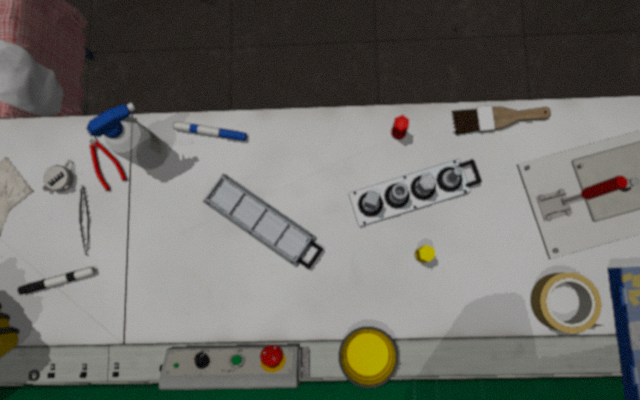

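```bash
python3 - <<'E'
t=open("h.py").read()
t=t.replace('def snap(n):\n    s=snapshot(n);','def snap(n):\n    s=snapshot(n); s["pic"]=dict(s); s["rotation"]=Rotation.from_euler("xyz",s["rotation"]).as_matrix();').replace("import numpy as np, cv2","import numpy as np, cv2\nfrom scipy.spatial.transform import Rotation")
open("h.py","w").write(t)
E
python3 - <<'E'
from h import *
for n in("scene","top"):
    s=snap(n)
    for q,z in [("pin_tool",0),("hex_tool",0),("square_tool",0),("tube_tool",0),("pin_seat",.01),("storage_rack",0),("feed_tray",0)]:
        for d in models.tip_of(q,s["pic"])[:5]:
            uv=np.array(d["centre"])*[640,400]; print(q,round(d["conf"],2),uv.round(),at(s,uv,.012 if "tool" in q else z).round(3))
    if n=="top":
        for nm,uv,z in [("tray corners",(224,174),.0),("",(205,198),0),("",(317,243),0),("",(299,267),0),("tray handle",(313,255),.015),("rack handle",(470,172),.015)]: print(nm,uv,at(s,uv,z).round(3))
        r=cv2.resize(s["img"][140:280,190:510],None,fx=2.5,fy=2.5,interpolation=cv2.INTER_CUBIC); cv2.imwrite("pics/topc.png",r)
E
```

```text
pin_tool 0.65 [380. 168.] [ 0.594 -0.025  0.012]
pin_tool 0.44 [364. 188.] [0.558 0.068 0.012]
hex_tool 0.89 [408. 205.] [0.451 0.042 0.012]
hex_tool 0.64 [369. 182.] [0.569 0.04  0.012]
hex_tool 0.62 [330. 172.] [0.66  0.082 0.012]
square_tool 0.87 [349. 200.] [0.549 0.126 0.012]
square_tool 0.71 [372. 178.] [0.576 0.021 0.012]
square_tool 0.19 [365. 190.] [0.551 0.072 0.012]
tube_tool 0.5 [360. 187.] [0.568 0.073 0.012]
pin_seat 0.43 [377. 169.] [ 0.597 -0.019  0.01 ]
storage_rack 0.68 [363. 191.] [0.562 0.066 0.   ]
feed_tray 0.82 [289. 247.] [0.529 0.309 0.   ]
feed_tray 0.16 [382. 172.] [ 0.588 -0.029  0.   ]
pin_tool 0.53 [450. 182.] [ 0.584 -0.016  0.012]
hex_tool 0.7 [423. 192.] [0.569 0.03  0.012]
hex_tool 0.59 [396. 133.] [0.674 0.072 0.012]
square_tool 0.68 [370. 204.] [0.551 0.121 0.012]
tube_tool 0.83 [396. 195.] [0.564 0.075 0.012]
pin_seat 0.59 [448. 178.] [ 0.592 -0.014  0.01 ]
storage_rack 0.82 [407. 191.] [0.572 0.056 0.   ]
storage_rack 0.48 [393. 200.] [0.558 0.08  0.   ]
feed_tray 0.88 [260. 220.] [0.53  0.311 0.   ]
tray corners (224, 174) [0.613 0.375 0.   ]
 (205, 198) [0.571 0.409 0.   ]
 (317, 243) [0.487 0.213 0.   ]
 (299, 267) [0.447 0.245 0.   ]
tray handle (313, 255) [0.466 0.22  0.015]
rack handle (470, 172) [ 0.6   -0.051  0.015]
```

View pics/topc.png

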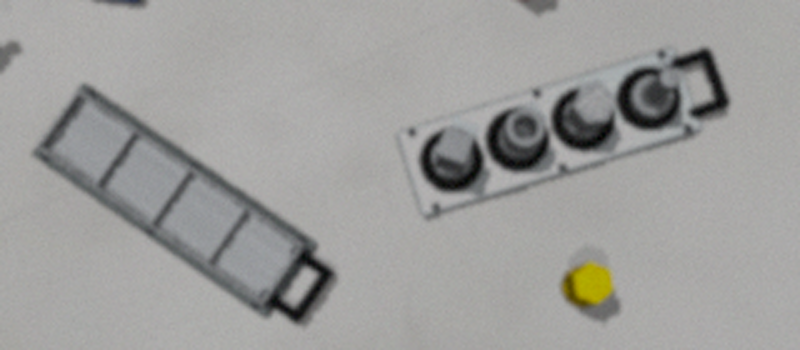

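```bash
cat > fit.py <<'E'
from h import *
from scipy.optimize import least_squares
s=snap("top"); c=lambda p:np.array(p)/2.5+[190,140]-0.3
def fit(obj,px,x0):
    def P(v): 
        R=Rotation.from_euler("z",v[2]).as_matrix(); return [R@np.array(o)+[v[0],v[1],0] for o in obj]
    f=lambda v:np.concatenate([proj(s,q)-c(p) for q,p in zip(P(v),px)])
    r=least_squares(f,x0); print("res px",f(r.x).reshape(-1,2).round(1).tolist()); return r.x
X,Y=.031,.101
# seats ring centres + plate corners
rack=fit([(0,-.0705,.018),(0,-.0235,.018),(0,.0235,.018),(0,.0705,.018)],[(452,158),(518,138),(583,118),(648,97)],[.57,.055,-2.9])
rack2=fit([(-X,-Y,.01),(X,-Y,.01),(-X,Y,.01),(X,Y,.01)],[(400,131),(427,217),(668,50),(698,130)],[.57,.055,-2.9])
rack3=fit([(X,-Y,.01),(-X,-Y,.01),(X,Y,.01),(-X,Y,.01)],[(400,131),(427,217),(668,50),(698,130)],[.57,.055,-2.9])
T=[(84,87),(36,152),(313,245),(268,313)]
X,Y=.025,.0955
tray=fit([(X,-.101,.0),(-X,-.101,.0),(X,.101,.0),(-X,.101,.0)],T,[.53,.31,2.5])
tray2=fit([(-X,-Y,.022),(X,-Y,.022),(-X,Y,.022),(X,Y,.022)],T,[.53,.31,2.5])
for n,v in zip(["rack","rack2","rack3","tray","tray2"],[rack,rack2,rack3,tray,tray2]):
    print(n,v[:2].round(4),np.degrees(v[2]).round(1))
    for y in(.0705,.0235,-.0235,-.0705): print("   ",(v[:2]+y*np.array([-np.sin(v[2]),np.cos(v[2])])).round(4))
E
python3 fit.py
```

```text
res px [[-0.4, 0.2], [-0.3, 0.0], [0.1, -0.2], [0.5, -0.0]]
res px [[-2.5, 0.8], [-2.3, 0.7], [2.3, -1.8], [2.5, 0.0]]
res px [[8.2, 34.4], [-13.4, -34.3], [14.4, 32.0], [-9.6, -33.9]]
res px [[-18.9, 23.8], [17.1, -25.4], [-16.4, 26.0], [18.2, -25.4]]
res px [[-0.5, 1.5], [1.6, -0.7], [-1.0, 0.8], [-0.1, -1.6]]
rack [0.5698 0.053 ] -164.2
    [ 0.5889 -0.0149]
    [0.5761 0.0304]
    [0.5634 0.0756]
    [0.5506 0.1208]
rack2 [0.5685 0.0535] -164.1
    [ 0.5878 -0.0143]
    [0.5749 0.0309]
    [0.5621 0.0761]
    [0.5492 0.1213]
rack3 [0.5692 0.0537] -164.5
    [ 0.588  -0.0142]
    [0.5754 0.031 ]
    [0.5629 0.0763]
    [0.5503 0.1216]
tray [0.5317 0.3131] 144.2
    [0.4905 0.2559]
    [0.518 0.294]
    [0.5455 0.3321]
    [0.573  0.3703]
tray2 [0.5285 0.3091] 144.2
    [0.4872 0.252 ]
    [0.5147 0.2901]
    [0.5422 0.3282]
    [0.5697 0.3663]
```

```bash
cat > plan.py <<'E'
from h import *
def plan(tgt,yaw,nt=None,n=0):
    """rows (rounded): turn and shift together over n rows, in tool axes"""
    o=robot.get_obs(); p=o["tool_pos"]; R=Rotation.from_euler("xyz",o["ee_rot"])
    G=Rotation.from_euler("xyz",[np.pi,0,np.radians(yaw)])
    rv=np.degrees((R.inv()*G).as_rotvec()); d=np.array(tgt)-p
    n=n or int(max(np.ceil(np.linalg.norm(d)*1000/58),np.ceil(np.linalg.norm(rv)/10),1))
    print("t",o["time"],"pos",p.round(4),"yaw",np.degrees(o["ee_rot"]).round(1),"rv",rv.round(1),"tool-shift after turn",(G.inv().apply(d)*1000).round(1),"F",np.linalg.norm(o["wrist_force"]).round(1),"w",round(o["width"],4))
    out=[]
    for k in range(n):
        Rk=R*Rotation.from_rotvec(np.radians(rv*k/n)); out.append(" ".join(f"{v:.0f}" for v in Rk.inv().apply(d/n)*1000)+" "+" ".join(f"{v:.1f}" for v in rv/n))
    print("; ".join(out))
E
python3 -c "
from plan import *
plan([.57,-.014,.26],105.8)"
```

```text
t 1.1 pos [ 0.1508 -0.5289  0.2055] yaw [180.    0.   15.9] rv [  0.    0.  -89.9] tool-shift after turn [381.3 543.5 -54.5] F 0.4 w 0.0941
45 -32 -5 0.0 0.0 -7.5; 49 -26 -5 0.0 0.0 -7.5; 52 -19 -5 0.0 0.0 -7.5; 54 -12 -5 0.0 0.0 -7.5; 55 -5 -5 0.0 0.0 -7.5; 55 2 -5 0.0 0.0 -7.5; 54 10 -5 0.0 0.0 -7.5; 53 17 -5 0.0 0.0 -7.5; 50 23 -5 0.0 0.0 -7.5; 47 30 -5 0.0 0.0 -7.5; 42 36 -5 0.0 0.0 -7.5; 37 41 -5 0.0 0.0 -7.5
```

Call:
{"fn": "arm_command", "kwargs": {
  "commands": "45 -32 -18 0 0 -7.5 1; 49 -26 -18 0 0 -7.5 1; 52 -19 -15 0 0 -7.5 1; 54 -12 -5 0 0 -7.5 1; 55 -5 0 0 0 -7.5 1; 55 2 0 0 0 -7.5 1; 54 10 0 0 0 -7.5 1; 53 17 0 0 0 -7.5 1; 50 23 0 0 0 -7.5 1; 47 30 0 0 0 -7.5 1; 42 36 0 0 0 -7.5 1; 37 41 0 0 0 -7.5 1"
}}

```text
time: 2.6
tool_pos: [0.5693, 0.008, 0.2655]
ee_rot: [3.135, 0.005, 1.892]
wrist_force: [0.4, -0.2, 0.1]
width: 0.0938
```

```bash
python3 -c "
from plan import *
plan([.588,-.014,.20],105.8)"
```

```text
t 2.6 pos [0.5693 0.008  0.2655] yaw [179.6   0.3 108.4] rv [0.4 0.3 2.6] tool-shift after turn [-26.2  12.   65.5] F 0.5 w 0.0938
-13 5 33 0.2 0.2 1.3; -13 6 33 0.2 0.2 1.3
```

Call:
{"fn": "arm_command", "kwargs": {
  "commands": "-13 6 25 0.2 0.2 1.3 1; -13 6 25 0.2 0.2 1.3 1; 0 0 0 0 0 0 1"
}}

```text
time: 2.98
tool_pos: [0.5916, -0.0082, 0.2137]
ee_rot: [-3.141, -0.003, 1.855]
wrist_force: [0.7, -1.1, 0.5]
width: 0.0938
```

```bash
cat > look.py <<'E'
import sys
from plan import *
name=sys.argv[1]
s=snap("wrist"); im=s["img"].copy()
def mark(v,ys,z,col):
    for y in ys:
        p=np.array([v[0]-y*np.sin(v[2]),v[1]+y*np.cos(v[2]),z]); u=proj(s,p); cv2.drawMarker(im,tuple(int(round(a)) for a in u),col,cv2.MARKER_CROSS,10,1)
Y=(.0705,.0235,-.0235,-.0705)
mark([.5695,.0532,np.radians(-164.2)],Y,.018,(0,0,255))
mark([.529,.310,np.radians(144.2)],Y,.009,(0,0,255))
cv2.imwrite(f"pics/{name}.png",im); plan([.588,-.014,.20],105.8)
for q in("pin_tool","hex_tool","tube_tool","square_tool","storage_rack","feed_tray"):
    for d in models.tip_of(q,s["pic"])[:2]:
        uv=np.array(d["centre"])*[640,400]; print(q,round(d["conf"],2),uv.round(),at(s,uv,.012 if "tool" in q else 0).round(3))
E
python3 look.py w1
```

```text
t 3.025 pos [ 0.592  -0.008   0.2156] yaw [ 1.799e+02 -1.000e-01  1.063e+02] rv [ 0.1 -0.1  0.5] tool-shift after turn [-4.7 -5.5 15.6] F 0.4 w 0.094
-5 -6 16 0.1 -0.1 0.5
pin_tool 0.94 [316. 192.] [ 0.591 -0.018  0.012]
hex_tool 0.96 [318. 151.] [0.579 0.031 0.012]
hex_tool 0.69 [233. 126.] [0.468 0.034 0.012]
tube_tool 0.63 [315. 115.] [0.563 0.073 0.012]
square_tool 0.71 [316. 133.] [0.57  0.053 0.012]
storage_rack 0.85 [319. 134.] [0.574 0.053 0.   ]
storage_rack 0.29 [313. 116.] [0.56  0.072 0.   ]
```

View pics/w1.png

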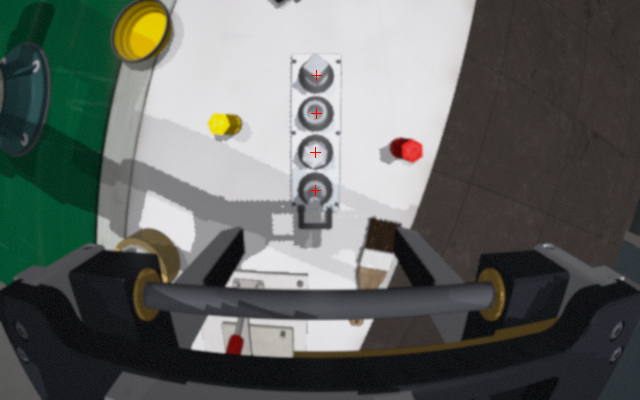

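```bash
python3 -c "
from plan import *
plan([.589,-.015,.042],105.8)"
```

```text
t 3.325 pos [ 0.5926 -0.0082  0.2183] yaw [179.6   0.  106.3] rv [0.4 0.  0.5] tool-shift after turn [ -5.6  -5.4 176.3] F 1.1 w 0.094
-1 -2 44 0.1 0.0 0.1; -1 -2 44 0.1 0.0 0.1; -1 -2 44 0.1 0.0 0.1; -1 -1 44 0.1 0.0 0.1
```

Call:
{"fn": "arm_command", "kwargs": {
  "commands": "-3 -3 40 0.4 0 0.5 1; -3 -2 40 0 0 0 1; 0 0 40 0 0 0 1; 0 0 25 0 0 0 1; 0 0 0 0 0 0 1"
}}

```text
time: 3.95
tool_pos: [0.5924, -0.0157, 0.0757]
ee_rot: [3.131, 0.004, 1.847]
wrist_force: [0.0, -0.5, -0.5]
width: 0.0941
```

```bash
python3 -c "
from plan import *
plan([.589,-.015,.042],105.8)"
```

```text
t 3.95 pos [ 0.5924 -0.0157  0.0757] yaw [179.4   0.2 105.8] rv [0.6 0.2 0. ] tool-shift after turn [ 1.6 -3.  33.7] F 0.7 w 0.0941
2 -3 34 0.6 0.2 0.0
```

Call:
{"fn": "arm_command", "kwargs": {
  "commands": "1 -3 22 0.6 0.2 0 1; 0 0 12 0 0 0 1; 0 0 3 0 0 0 1; 0 0 0 0 0 0 0; 0 0 0 0 0 0 0; 0 0 0 0 0 0 0; 0 0 0 0 0 0 0; 0 0 0 0 0 0 0"
}}

```text
time: 4.95
tool_pos: [0.593, -0.016, 0.0422]
ee_rot: [3.133, 0.004, 1.847]
wrist_force: [0.0, -0.5, 0.3]
width: 0.0471
```

```bash
python3 -c "
from plan import *
plan([.589,-.015,.042],105.8)"
```

```text
t 4.95 pos [ 0.593  -0.016   0.0422] yaw [179.5   0.3 105.8] rv [0.5 0.3 0. ] tool-shift after turn [ 2.1 -3.6  0.2] F 0.6 w 0.0471
2 -4 0 0.5 0.3 0.0
```

Call:
{"fn": "arm_command", "kwargs": {
  "commands": "1 -3 0 0.5 0.3 0 0; 0 0 0 0 0 0 0; 0 0 0 0 0 0 0; 0 0 0 0 0 0 0; 0 0 0 0 0 0 0; 0 0 0 0 0 0 0"
}}

```text
time: 5.7
tool_pos: [0.5895, -0.0159, 0.0422]
ee_rot: [-3.141, -0.001, 1.847]
wrist_force: [-0.4, 0.3, 0.4]
width: 0.0134
```

```bash
python3 look.py w2
```

```text
t 5.75 pos [ 0.5895 -0.0159  0.0422] yaw [-1.800e+02 -1.000e-01  1.058e+02] rv [-0.  -0.1  0. ] tool-shift after turn [   2.3   -0.9 -157.8] F 1.3 w 0.0134
1 -0 -53 -0.0 -0.0 0.0; 1 -0 -53 -0.0 -0.0 0.0; 1 -0 -53 -0.0 -0.0 0.0
pin_tool 0.66 [319. 226.] [ 0.59  -0.016  0.012]
hex_tool 0.88 [461. 152.] [0.674 0.065 0.012]
hex_tool 0.66 [320. 157.] [0.577 0.031 0.012]
tube_tool 0.94 [316.  91.] [0.562 0.074 0.012]
square_tool 0.9 [319.  27.] [0.552 0.118 0.012]
storage_rack 0.9 [319. 126.] [0.57  0.052 0.   ]
```

View pics/w2.png

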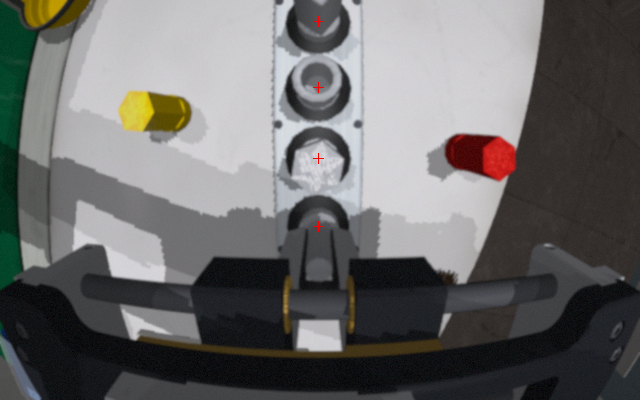

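Call:
{"fn": "arm_command", "kwargs": {
  "commands": "0 0 -30 0 0 0 0; 0 0 -50 0 0 0 0; 0 0 -30 0 0 0 0; 0 0 0 0 0 0 0"
}}

```text
time: 6.55
tool_pos: [0.588, -0.0157, 0.1514]
ee_rot: [-3.135, -0.004, 1.847]
wrist_force: [1.0, -0.4, -2.1]
width: 0.0134
```

```bash
python3 -c "
from plan import *
plan([.57,.367,.18],54.2)"
```

```text
t 6.55 pos [ 0.588  -0.0157  0.1514] yaw [-179.6   -0.2  105.8] rv [-0.5 -0.  51.6] tool-shift after turn [ 299.9 -238.4  -28.6] F 2.3 w 0.0134
53 12 -4 -0.1 -0.0 7.4; 54 5 -4 -0.1 -0.0 7.4; 55 -2 -4 -0.1 -0.0 7.4; 54 -9 -4 -0.1 -0.0 7.4; 53 -15 -4 -0.1 -0.0 7.4; 50 -22 -4 -0.1 -0.0 7.4; 47 -28 -4 -0.1 -0.0 7.4
```

Payload (about 1.5 N) shows in the force. Moving to the tray, a bit more gently.

Call:
{"fn": "arm_command", "kwargs": {
  "commands": "30 7 -15 0 0 4 0; 45 8 -10 -0.1 0 6.5 0; 48 2 -3 -0.1 0 6.5 0; 48 -4 0 -0.1 0 6.5 0; 47 -10 0 -0.1 0 6.5 0; 46 -16 0 0 0 6.5 0; 43 -22 0 0 0 6.5 0; 25 -16 0 0 0 5 0; 10 -6 0 0 0 3 0; 0 0 0 0 0 0 0"
}}

```text
time: 7.8
tool_pos: [0.5595, 0.3511, 0.1518]
ee_rot: [-3.118, 0.029, 0.925]
wrist_force: [0.6, -0.9, -1.2]
width: 0.0136
```

```bash
python3 look.py w3; python3 -c "
from plan import *
plan([.57,.367,.10],54.2)"
```

```text
t 7.85 pos [0.5595 0.3505 0.1517] yaw [-178.6    1.7   53. ] rv [ -2.1   1.  -52.8] tool-shift after turn [-358.5  -71.8  -48.3] F 1.9 w 0.0135
-39 34 -7 -0.3 0.1 -7.5; -43 29 -7 -0.3 0.1 -7.5; -47 23 -6 -0.3 0.1 -7.5; -50 17 -6 -0.3 0.1 -7.5; -51 10 -7 -0.3 0.1 -7.5; -52 3 -7 -0.3 0.1 -7.5; -52 -3 -7 -0.3 0.1 -7.5
pin_tool 0.85 [319. 227.] [0.532 0.32  0.012]
hex_tool 0.63 [507. 296.] [0.676 0.082 0.012]
tube_tool 0.57 [443. 348.] [0.562 0.07  0.012]
storage_rack 0.73 [448. 345.] [0.569 0.056 0.   ]
t 8.15 pos [0.5612 0.3498 0.1553] yaw [-178.8    1.4   52.8] rv [-1.2  1.4 -1.4] tool-shift after turn [19.1 -2.9 55.3] F 2.6 w 0.0133
10 -1 27 -0.6 0.7 -0.7; 10 -1 28 -0.6 0.7 -0.7
```

View pics/w3.png

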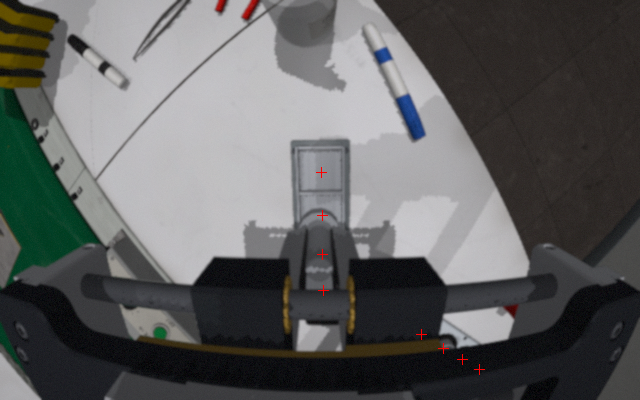

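Call:
{"fn": "arm_command", "kwargs": {
  "commands": "12 -2 15 -0.6 0.7 -0.7 0; 9 -1 20 -0.6 0.7 -0.7 0; 0 0 25 0 0 0 0; 0 0 15 0 0 0 0; 0 0 5 0 0 0 0; 0 0 0 0 0 0 0"
}}

```text
time: 8.9
tool_pos: [0.5739, 0.3669, 0.0771]
ee_rot: [3.138, -0.007, 0.943]
wrist_force: [-1.2, 0.1, -1.9]
width: 0.0134
```

```bash
python3 -c "
from plan import *
plan([.5715,.369,.040],54.2)"
```

```text
t 8.9 pos [0.5739 0.3669 0.0771] yaw [179.8  -0.4  54.1] rv [ 0.2 -0.4 -0.1] tool-shift after turn [ 0.3 -3.2 37.1] F 2.3 w 0.0134
0 -3 37 0.2 -0.4 -0.1
```

Call:
{"fn": "arm_command", "kwargs": {
  "commands": "0 -3 18 0.2 -0.4 0 0; 0 0 9 0 0 0 0; 0 0 4 0 0 0 0; 0 0 0 0 0 0 0"
}}

```text
time: 9.4
tool_pos: [0.5723, 0.3693, 0.0457]
ee_rot: [3.141, -0.002, 0.943]
wrist_force: [0.1, 0.9, -2.0]
width: 0.0134
```

```bash
python3 -c "
from plan import *
plan([.5715,.369,.040],54.2)"
```

```text
t 9.4 pos [0.5723 0.3693 0.0457] yaw [ 1.80e+02 -1.00e-01  5.41e+01] rv [ 0.  -0.1 -0.1] tool-shift after turn [-0.7 -0.5  5.7] F 2.2 w 0.0134
-1 -1 6 0.0 -0.1 -0.1
```

Call:
{"fn": "arm_command", "kwargs": {
  "commands": "0 0 3 0 0 0 0; 0 0 2 0 0 0 0; 0 0 1 0 0 0 0; 0 0 0 0 0 0 0"
}}

```text
time: 9.9
tool_pos: [0.573, 0.3696, 0.0404]
ee_rot: [3.14, -0.004, 0.943]
wrist_force: [-0.2, 0.3, -2.3]
width: 0.0136
```

Call:
{"fn": "arm_command", "kwargs": {
  "commands": "0 0 1 0 0 0 0; 0 0 1 0 0 0 0; 0 0 0 0 0 0 0"
}}

```text
time: 10.28
tool_pos: [0.5733, 0.3698, 0.0393]
ee_rot: [3.14, -0.005, 0.943]
wrist_force: [0.7, -0.8, -1.8]
width: 0.0133
```

Call:
{"fn": "arm_command", "kwargs": {
  "commands": "0 0 1 0 0 0 0; 0 0 1 0 0 0 0; 0 0 0 0 0 0 0"
}}

```text
time: 10.65
tool_pos: [0.5734, 0.3699, 0.0392]
ee_rot: [3.139, -0.006, 0.943]
wrist_force: [-0.7, -0.9, -0.2]
width: 0.0135
```

Call:
{"fn": "arm_command", "kwargs": {
  "commands": "0 0 0 0 0 0 0.6; 0 0 0 0 0 0 0.6; 0 0 0 0 0 0 0.6; 0 0 0 0 0 0 0.6; 0 0 -25 0 0 0 0.6; 0 0 -50 0 0 0 0.6; 0 0 -40 0 0 0 0.8; 0 0 0 0 0 0 0.8"
}}

```text
time: 11.65
tool_pos: [0.5728, 0.3694, 0.1545]
ee_rot: [3.14, -0.005, 0.943]
wrist_force: [0.6, 0.5, 0.2]
width: 0.0731
```

```bash
python3 -c "
from plan import *
plan([.577,.031,.16],105.8,n=8)"
```

```text
t 11.65 pos [0.5728 0.3694 0.1545] yaw [179.9  -0.3  54.1] rv [  0.2  -0.2 -51.7] tool-shift after turn [-326.8  -88.1   -5.5] F 0.8 w 0.0731
-34 25 -1 0.0 -0.0 -6.5; -37 21 -1 0.0 -0.0 -6.5; -39 17 -1 0.0 -0.0 -6.5; -40 13 -1 0.0 -0.0 -6.5; -42 8 -1 0.0 -0.0 -6.5; -42 3 -1 0.0 -0.0 -6.5; -42 -2 -1 0.0 -0.0 -6.5; -42 -6 -1 0.0 -0.0 -6.5
```

Call:
{"fn": "arm_command", "kwargs": {
  "commands": "-34 25 0 0 0 -6.5 0.8; -37 21 0 0 0 -6.5 0.8; -39 17 0 0 0 -6.5 0.8; -40 13 0 0 0 -6.5 0.8; -42 8 0 0 0 -6.5 0.8; -42 3 0 0 0 -6.5 0.8; -42 -2 0 0 0 -6.5 0.8; -42 -6 0 0 0 -6.5 0.8; 0 0 0 0 0 0 0.8; 0 0 0 0 0 0 0.8"
}}

```text
time: 12.9
tool_pos: [0.5739, 0.0209, 0.1335]
ee_rot: [-3.121, -0.007, 1.882]
wrist_force: [1.0, 1.1, 0.5]
width: 0.075
```

```bash
python3 -c "
from plan import *
plan([.577,.031,.034],105.8)"
```

```text
t 12.9 pos [0.5739 0.0209 0.1335] yaw [-178.8   -0.4  107.8] rv [-1.2 -0.4  2. ] tool-shift after turn [ 8.9  5.7 99.5] F 1.6 w 0.075
4 4 50 -0.6 -0.2 1.0; 4 3 50 -0.6 -0.2 1.0
```

Call:
{"fn": "arm_command", "kwargs": {
  "commands": "5 3 15 -0.6 -0.2 1 0.8; 4 3 15 -0.6 -0.2 1 0.8; 0 0 15 0 0 0 0.8; 0 0 10 0 0 0 0.8; 0 0 0 0 0 0 0.8"
}}

```text
time: 13.52
tool_pos: [0.5751, 0.0366, 0.0738]
ee_rot: [-3.139, -0.001, 1.851]
wrist_force: [-0.4, 0.3, 0.1]
width: 0.0753
```

```bash
python3 -c "
from plan import *
plan([.577,.031,.034],105.8)"
```

```text
t 13.525 pos [0.5751 0.0366 0.0738] yaw [-1.798e+02 -1.000e-01  1.061e+02] rv [-0.2 -0.1  0.3] tool-shift after turn [-5.9  0.3 39.8] F 0.5 w 0.0753
-6 0 40 -0.2 -0.1 0.3
```

Call:
{"fn": "arm_command", "kwargs": {
  "commands": "-5 0 20 0 0 0 0.8; -1 0 13 0 0 0 0.6; 0 0 7 0 0 0 0.5; 0 0 0 0 0 0 0; 0 0 0 0 0 0 0; 0 0 0 0 0 0 0; 0 0 0 0 0 0 0; 0 0 0 0 0 0 0; 0 0 0 0 0 0 0"
}}

```text
time: 14.65
tool_pos: [0.5786, 0.0305, 0.0362]
ee_rot: [3.14, 0.001, 1.851]
wrist_force: [-1.3, -1.1, -0.4]
width: 0.0245
```

```bash
python3 look.py w4
```

```text
t 14.7 pos [0.5786 0.0305 0.0362] yaw [179.9   0.  106.1] rv [0.1 0.  0.3] tool-shift after turn [ -45.4   -3.1 -163.8] F 0.9 w 0.025
-15 -1 -55 0.0 0.0 0.1; -15 -1 -55 0.0 0.0 0.1; -15 -1 -55 0.0 0.0 0.1
hex_tool 0.89 [172. 173.] [0.467 0.04  0.012]
hex_tool 0.86 [318. 229.] [0.578 0.03  0.012]
tube_tool 0.96 [314. 160.] [0.563 0.075 0.012]
square_tool 0.59 [318.  91.] [0.553 0.119 0.012]
storage_rack 0.94 [318. 192.] [0.571 0.053 0.   ]
```

View pics/w4.png

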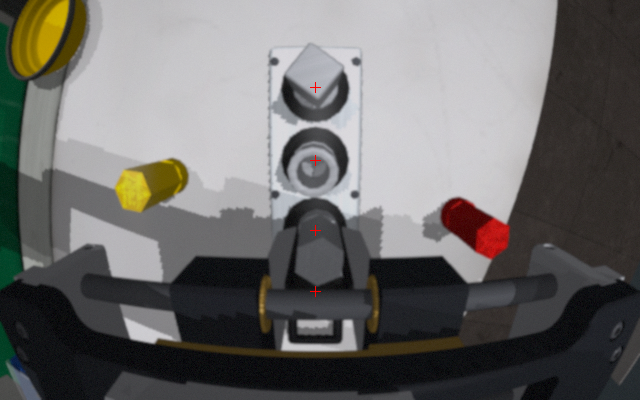

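Call:
{"fn": "arm_command", "kwargs": {
  "commands": "0 0 -25 0 0 0 0; 0 0 -50 0 0 0 0; 0 0 -40 0 0 0 0; 0 0 0 0 0 0 0"
}}

```text
time: 15.5
tool_pos: [0.5785, 0.0316, 0.1519]
ee_rot: [3.141, -0.002, 1.852]
wrist_force: [-0.1, 0.9, -1.3]
width: 0.0247
```

```bash
python3 -c "
from plan import *
plan([.544,.331,.16],54.2,n=8)"
```

```text
t 15.5 pos [0.5785 0.0316 0.1519] yaw [ 1.799e+02 -1.000e-01  1.061e+02] rv [ 0.  -0.1 51.9] tool-shift after turn [ 222.7 -203.2   -8.1] F 1.6 w 0.0247
37 6 -1 0.0 -0.0 6.5; 38 2 -1 0.0 -0.0 6.5; 38 -2 -1 0.0 -0.0 6.5; 37 -7 -1 0.0 -0.0 6.5; 36 -11 -1 0.0 -0.0 6.5; 35 -15 -1 0.0 -0.0 6.5; 33 -19 -1 0.0 -0.0 6.5; 31 -22 -1 0.0 -0.0 6.5
```

Call:
{"fn": "arm_command", "kwargs": {
  "commands": "37 6 -8 0 0 6.5 0; 38 2 -5 0 0 6.5 0; 38 -2 -3 0 0 6.5 0; 37 -7 -2 0 0 6.5 0; 36 -11 -2 0 0 6.5 0; 35 -15 -2 0 0 6.5 0; 33 -19 0 0 0 6.5 0; 20 -14 0 0 0 4 0; 5 -4 0 0 0 1 0; 0 0 0 0 0 0 0"
}}

```text
time: 16.75
tool_pos: [0.5393, 0.3324, 0.1462]
ee_rot: [-3.12, 0.025, 0.94]
wrist_force: [0.2, 1.4, -1.6]
width: 0.0248
```

```bash
python3 -c "
from plan import *
plan([.544,.331,.034],54.2)"; python3 look.py w5
```

```text
t 16.75 pos [0.5393 0.3324 0.1462] yaw [-178.7    1.4   53.9] rv [-1.3  1.4 -0.3] tool-shift after turn [  1.6   4.7 112.2] F 2.1 w 0.0248
2 4 56 -0.6 0.7 -0.2; 2 3 56 -0.6 0.7 -0.2
t 16.8 pos [0.5392 0.3321 0.1461] yaw [-178.7    1.4   53.8] rv [ -1.8   0.7 -52. ] tool-shift after turn [-346.3  -47.3  -53.9] F 1.8 w 0.0248
-36 35 -8 -0.3 0.1 -7.4; -40 30 -7 -0.3 0.1 -7.4; -44 24 -7 -0.3 0.1 -7.4; -46 19 -7 -0.3 0.1 -7.4; -48 12 -7 -0.3 0.1 -7.4; -50 6 -8 -0.3 0.1 -7.4; -50 -0 -8 -0.3 0.1 -7.4
pin_tool 0.67 [325. 143.] [0.572 0.371 0.012]
hex_tool 0.83 [321. 229.] [0.515 0.3   0.012]
storage_rack 0.57 [458. 337.] [0.572 0.047 0.   ]
storage_rack 0.17 [448. 333.] [0.564 0.066 0.   ]
feed_tray 0.67 [324. 209.] [0.528 0.313 0.   ]
```

View pics/w5.png

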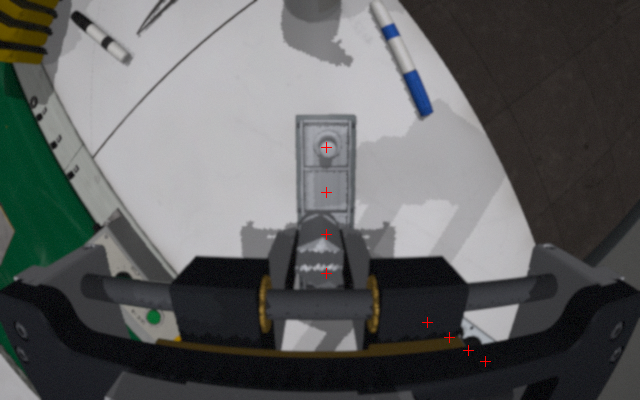

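Call:
{"fn": "arm_command", "kwargs": {
  "commands": "1 3 20 -0.6 0.7 -0.2 0; 1 2 20 -0.6 0.7 0 0; 0 0 20 0 0 0 0; 0 0 15 0 0 0 0; 0 0 8 0 0 0 0; 0 0 0 0 0 0 0"
}}

```text
time: 17.85
tool_pos: [0.5476, 0.3296, 0.0666]
ee_rot: [3.137, -0.01, 0.939]
wrist_force: [0.1, -0.1, -1.0]
width: 0.0248
```

```bash
python3 -c "
from plan import *
plan([.544,.331,.034],54.2)"
```

```text
t 17.85 pos [0.5476 0.3296 0.0666] yaw [179.8  -0.6  53.8] rv [ 0.2 -0.6 -0.4] tool-shift after turn [-1.  -3.8 32.6] F 1.0 w 0.0248
-1 -4 33 0.2 -0.6 -0.4
```

Call:
{"fn": "arm_command", "kwargs": {
  "commands": "0 -3 15 0.2 -0.6 0 0; 0 0 10 0 0 0 0; 0 0 4 0 0 0 0; 0 0 2 0 0 0 0; 0 0 1 0 0 0 0; 0 0 0 0 0 0 0"
}}

```text
time: 18.6
tool_pos: [0.5464, 0.3323, 0.0342]
ee_rot: [3.139, -0.002, 0.939]
wrist_force: [0.0, -0.5, -1.7]
width: 0.0246
```

Call:
{"fn": "arm_command", "kwargs": {
  "commands": "0 0 1 0 0 0 0; 0 0 1 0 0 0 0; 0 0 1 0 0 0 0; 0 0 0 0 0 0 0"
}}

```text
time: 19.1
tool_pos: [0.547, 0.3327, 0.0332]
ee_rot: [3.139, -0.004, 0.939]
wrist_force: [0.1, -0.6, -1.7]
width: 0.0248
```

Call:
{"fn": "arm_command", "kwargs": {
  "commands": "0 0 1 0 0 0 0; 0 0 1.5 0 0 0 0; 0 0 0 0 0 0 0"
}}

```text
time: 19.48
tool_pos: [0.5473, 0.3328, 0.0331]
ee_rot: [3.138, -0.005, 0.939]
wrist_force: [-0.0, 0.5, -1.0]
width: 0.0245
```

Call:
{"fn": "arm_command", "kwargs": {
  "commands": "0 0 0 0 0 0 0.65; 0 0 0 0 0 0 0.65; 0 0 0 0 0 0 0.65; 0 0 0 0 0 0 0.65; 0 0 -25 0 0 0 0.65; 0 0 -50 0 0 0 0.65; 0 0 -45 0 0 0 0.8; 0 0 0 0 0 0 0.8"
}}

```text
time: 20.48
tool_pos: [0.5464, 0.3324, 0.1538]
ee_rot: [3.139, -0.003, 0.939]
wrist_force: [-0.2, 0.5, -0.3]
width: 0.0742
```

```bash
python3 -c "
from plan import *
plan([.563,.075,.15],105.8,n=8)"
```

```text
t 20.475 pos [0.5464 0.3324 0.1538] yaw [179.8  -0.2  53.8] rv [  0.2  -0.1 -52. ] tool-shift after turn [-252.2  -54.1    3.8] F 0.6 w 0.0742
-25 21 0 0.0 -0.0 -6.5; -27 18 0 0.0 -0.0 -6.5; -29 15 0 0.0 -0.0 -6.5; -30 11 0 0.0 -0.0 -6.5; -31 8 0 0.0 -0.0 -6.5; -32 4 0 0.0 -0.0 -6.5; -32 0 0 0.0 -0.0 -6.5; -32 -3 0 0.0 -0.0 -6.5
```

Call:
{"fn": "arm_command", "kwargs": {
  "commands": "-25 21 0 0 0 -6.5 0.8; -27 18 0 0 0 -6.5 0.8; -29 15 0 0 0 -6.5 0.8; -30 11 0 0 0 -6.5 0.8; -31 8 0 0 0 -6.5 0.8; -32 4 0 0 0 -6.5 0.8; -32 0 0 0 0 -6.5 0.8; -25 -3 0 0 0 -5 0.8; 0 0 0 0 0 0 0.8; 0 0 0 0 0 0 0.8"
}}

```text
time: 21.72
tool_pos: [0.5592, 0.0747, 0.137]
ee_rot: [-3.124, -0.003, 1.849]
wrist_force: [-1.3, 0.7, 0.0]
width: 0.0749
```

```bash
python3 -c "
from plan import *
plan([.563,.075,.033],105.8)"
```

```text
t 21.725 pos [0.5592 0.0747 0.137 ] yaw [-179.    -0.2  106. ] rv [-1.  -0.2  0.2] tool-shift after turn [ -0.8   3.8 104. ] F 1.4 w 0.0749
-1 3 52 -0.5 -0.1 0.1; -0 2 52 -0.5 -0.1 0.1
```

Call:
{"fn": "arm_command", "kwargs": {
  "commands": "0 2 15 -0.5 0 0 0.8; 0 1 15 -0.5 0 0 0.8; 0 0 15 0 0 0 0.8; 0 0 12 0 0 0 0.8; 0 0 0 0 0 0 0.8"
}}

```text
time: 22.35
tool_pos: [0.5607, 0.0809, 0.0763]
ee_rot: [-3.14, -0.005, 1.852]
wrist_force: [-0.3, -0.2, -0.0]
width: 0.0754
```

```bash
python3 -c "
from plan import *
plan([.563,.075,.034],105.8)"
```

```text
t 22.35 pos [0.5607 0.0809 0.0763] yaw [-179.9   -0.3  106.1] rv [-0.1 -0.3  0.3] tool-shift after turn [-6.3  0.6 42.3] F 0.4 w 0.0754
-6 1 42 -0.1 -0.3 0.3
```

Call:
{"fn": "arm_command", "kwargs": {
  "commands": "-5 0 20 0 0 0 0.8; -1 0 14 0 0 0 0.6; 0 0 8 0 0 0 0.5; 0 0 1 0 0 0 0; 0 0 0 0 0 0 0; 0 0 0 0 0 0 0; 0 0 0 0 0 0 0; 0 0 0 0 0 0 0; 0 0 0 0 0 0 0"
}}

```text
time: 23.48
tool_pos: [0.5647, 0.076, 0.0354]
ee_rot: [3.137, -0.004, 1.852]
wrist_force: [0.7, 0.0, -0.8]
width: 0.0249
```

```bash
python3 look.py w6
```

```text
t 23.525 pos [0.5647 0.076  0.0354] yaw [179.8  -0.2 106.1] rv [ 0.2 -0.2  0.3] tool-shift after turn [ -92.9   -2.1 -164.6] F 1.6 w 0.0251
-23 -0 -41 0.1 -0.1 0.1; -23 -0 -41 0.1 -0.1 0.1; -23 -0 -41 0.1 -0.1 0.1; -23 -1 -41 0.1 -0.1 0.1
hex_tool 0.85 [447. 272.] [0.67  0.068 0.012]
hex_tool 0.21 [315. 166.] [0.55  0.117 0.012]
tube_tool 0.68 [319. 231.] [0.566 0.075 0.012]
square_tool 0.85 [319. 162.] [0.552 0.12  0.012]
```

View pics/w6.png

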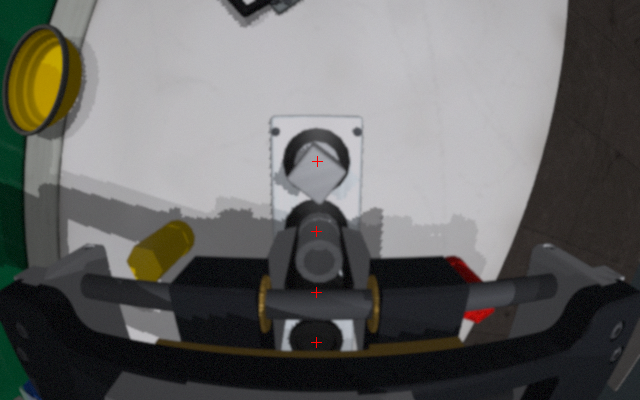

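Call:
{"fn": "arm_command", "kwargs": {
  "commands": "0 0 -25 0 0 0 0; 0 0 -50 0 0 0 0; 0 0 -40 0 0 0 0; 0 0 0 0 0 0 0"
}}

```text
time: 24.32
tool_pos: [0.5635, 0.0754, 0.1509]
ee_rot: [3.141, -0.005, 1.852]
wrist_force: [0.1, -0.1, -2.4]
width: 0.0249
```

```bash
python3 -c "
from plan import *
plan([.517,.2935,.16],54.2,n=8)
import cv2
im=cv2.imread('pics/w6.png')[130:215,275:360]; cv2.imwrite('pics/c6.png',cv2.resize(im,None,fx=6,fy=6,interpolation=cv2.INTER_CUBIC))"
```

```text
t 24.325 pos [0.5635 0.0754 0.1509] yaw [180.   -0.3 106.1] rv [-0.1 -0.3 51.9] tool-shift after turn [ 149.7 -165.3   -9.1] F 2.4 w 0.0249
28 2 -1 -0.0 -0.0 6.5; 28 -1 -1 -0.0 -0.0 6.5; 28 -4 -1 -0.0 -0.0 6.5; 27 -7 -1 -0.0 -0.0 6.5; 26 -10 -1 -0.0 -0.0 6.5; 25 -13 -1 -0.0 -0.0 6.5; 23 -16 -1 -0.0 -0.0 6.5; 21 -18 -1 -0.0 -0.0 6.5
```

View pics/c6.png

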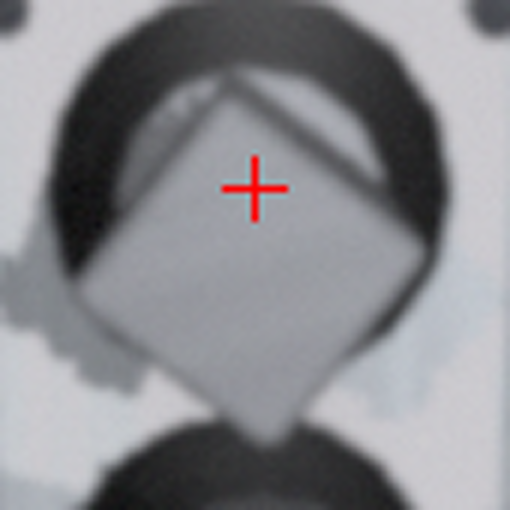

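Run:
```python
from h import *
o=robot.get_obs(); s=snap("wrist"); R=Rotation.from_euler("xyz",o["ee_rot"]).as_matrix()
rel=R.T@(s["origin"]-o["tool_pos"]); rr=R.T@s["rotation"]
R6=Rotation.from_euler("xyz",np.radians([179.8,-.2,106.1])).as_matrix()
s["origin"]=R6@rel+[.5647,.076,.0354]; s["rotation"]=R6@rr
c=[at(s,np.array(p)/6+[275-.4,130-.4],.078) for p in [(232,95),(430,255),(268,440),(78,285)]]
for a,b in zip(c,c[1:]+c[:1]): print(a.round(4),(np.linalg.norm(b-a)*1000).round(1),np.degrees(np.arctan2(*(b-a)[1::-1])).round(1))
print(np.mean(c,0))
```

```text
[0.5456 0.1329 0.078 ] 19.0 -22.8
[0.5631 0.1256 0.078 ] 18.6 -114.3
[0.5554 0.1086 0.078 ] 18.6 156.2
[0.5384 0.1161 0.078 ] 18.3 66.9
[0.55060353 0.12079846 0.078     ]
```

Call:
{"fn": "arm_command", "kwargs": {
  "commands": "28 2 -8 0 0 6.5 0; 28 -1 -5 0 0 6.5 0; 28 -4 -3 0 0 6.5 0; 27 -7 -2 0 0 6.5 0; 26 -10 -2 0 0 6.5 0; 25 -13 -2 0 0 6.5 0; 23 -16 0 0 0 6.5 0; 12 -12 0 0 0 4 0; 3 -3 0 0 0 1 0; 0 0 0 0 0 0 0"
}}

```text
time: 25.62
tool_pos: [0.5064, 0.2905, 0.138]
ee_rot: [-3.104, 0.04, 0.941]
wrist_force: [0.2, 0.0, -1.8]
width: 0.0247
```

```bash
python3 -c "
from plan import *
plan([.517,.2935,.034],54.2)"
```

```text
t 25.625 pos [0.5064 0.2905 0.138 ] yaw [-177.8    2.3   53.9] rv [-2.2  2.3 -0.3] tool-shift after turn [  8.7   6.8 104. ] F 1.9 w 0.0247
6 5 52 -1.1 1.1 -0.2; 5 4 52 -1.1 1.1 -0.2
```

Call:
{"fn": "arm_command", "kwargs": {
  "commands": "5 4 15 -1.1 1.1 -0.2 0; 3 3 18 -1.1 1.1 0 0; 0 0 20 0 0 0 0; 0 0 15 0 0 0 0; 0 0 5 0 0 0 0; 0 0 0 0 0 0 0"
}}

```text
time: 26.38
tool_pos: [0.5163, 0.2873, 0.0594]
ee_rot: [3.14, 0.005, 0.942]
wrist_force: [-0.1, -0.4, -1.0]
width: 0.025
```

```bash
python3 -c "
from plan import *
plan([.517,.2935,.034],54.2)"; python3 look.py w7
```

```text
t 26.375 pos [0.5163 0.2873 0.0594] yaw [179.9   0.3  54. ] rv [ 0.1  0.3 -0.2] tool-shift after turn [ 5.4 -3.  25.4] F 1.1 w 0.025
6 -3 25 0.1 0.3 -0.2
t 26.425 pos [0.5165 0.2875 0.0597] yaw [179.9   0.2  54. ] rv [ -0.    0.3 -51.8] tool-shift after turn [-309.5  -13.3 -140.3] F 1.3 w 0.025
-34 39 -23 -0.0 0.0 -8.6; -39 34 -23 -0.0 0.0 -8.6; -44 27 -23 -0.0 0.0 -8.6; -47 21 -23 -0.0 0.0 -8.6; -50 13 -23 -0.0 0.0 -8.6; -51 6 -23 -0.0 0.0 -8.6
pin_tool 0.59 [317.  82.] [0.575 0.37  0.012]
hex_tool 0.57 [319. 144.] [0.55  0.333 0.012]
tube_tool 0.92 [320. 234.] [0.51  0.277 0.012]
tube_tool 0.62 [312. 176.] [0.532 0.317 0.012]
square_tool 0.65 [451. 334.] [0.551 0.115 0.012]
feed_tray 0.87 [312. 178.] [0.53  0.314 0.   ]
```

View pics/w7.png

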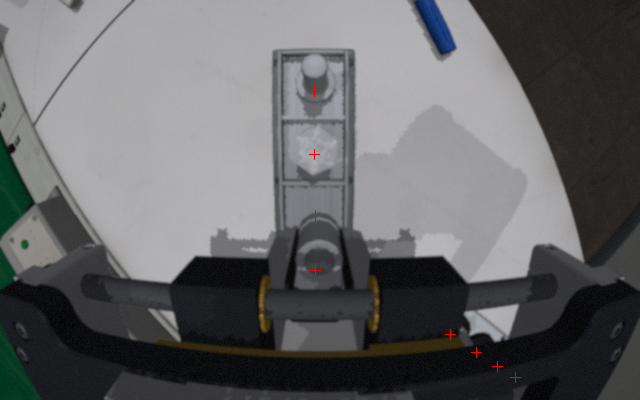

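Call:
{"fn": "arm_command", "kwargs": {
  "commands": "5 -2 0 0 0.3 0 0; 1 0 10 0 0 0 0; 0 0 8 0 0 0 0; 0 0 3 0 0 0 0; 0 0 2 0 0 0 0; 0 0 0 0 0 0 0"
}}

```text
time: 27.48
tool_pos: [0.5184, 0.2945, 0.0352]
ee_rot: [3.14, -0.002, 0.943]
wrist_force: [0.3, -0.3, -1.3]
width: 0.0246
```

```bash
python3 -c "
from plan import *
plan([.517,.2935,.0324],54.2)"
```

```text
t 27.475 pos [0.5184 0.2945 0.0352] yaw [ 1.799e+02 -1.000e-01  5.400e+01] rv [ 0.1 -0.1 -0.2] tool-shift after turn [-1.6 -0.5  2.8] F 1.4 w 0.0246
-2 -1 3 0.1 -0.1 -0.2
```

Call:
{"fn": "arm_command", "kwargs": {
  "commands": "0 0 1.5 0 0 0 0; 0 0 1.5 0 0 0 0; 0 0 1 0 0 0 0; 0 0 1 0 0 0 0; 0 0 0 0 0 0 0"
}}

```text
time: 28.1
tool_pos: [0.5191, 0.2947, 0.0324]
ee_rot: [3.139, -0.004, 0.942]
wrist_force: [-0.6, -0.4, -2.5]
width: 0.0248
```

Call:
{"fn": "arm_command", "kwargs": {
  "commands": "0 0 1.5 0 0 0 0; 0 0 1.5 0 0 0 0; 0 0 0 0 0 0 0"
}}

```text
time: 28.48
tool_pos: [0.5194, 0.2949, 0.0324]
ee_rot: [3.138, -0.005, 0.943]
wrist_force: [-0.3, 0.3, -1.7]
width: 0.0247
```

Call:
{"fn": "arm_command", "kwargs": {
  "commands": "0 0 0 0 0 0 0.65; 0 0 0 0 0 0 0.65; 0 0 0 0 0 0 0.65; 0 0 0 0 0 0 0.65; 0 0 -25 0 0 0 0.65; 0 0 -50 0 0 0 0.65; 0 0 -45 0 0 0 0.8; 0 0 0 0 0 0 0.8"
}}

```text
time: 29.48
tool_pos: [0.5186, 0.2946, 0.1533]
ee_rot: [3.139, -0.004, 0.942]
wrist_force: [-0.6, -0.1, 0.1]
width: 0.0744
```

```bash
python3 -c "
from plan import *
plan([.5505,.1205,.15],66.7,n=5)"
```

```text
t 29.475 pos [0.5186 0.2946 0.1533] yaw [179.8  -0.2  54. ] rv [  0.2  -0.2 -12.7] tool-shift after turn [-147.3   98.1    3.3] F 0.6 w 0.0744
-24 26 1 0.0 -0.0 -2.5; -26 25 1 0.0 -0.0 -2.5; -27 23 1 0.0 -0.0 -2.5; -28 22 1 0.0 -0.0 -2.5; -29 21 1 0.0 -0.0 -2.5
```

Call:
{"fn": "arm_command", "kwargs": {
  "commands": "-24 26 0 0 0 -2.5 0.8; -26 25 0 0 0 -2.5 0.8; -27 23 0 0 0 -2.5 0.8; -28 22 0 0 0 -2.5 0.8; -26 18 0 0 0 -2.5 0.8; 0 0 0 0 0 0 0.8; 0 0 0 0 0 0 0.8"
}}

```text
time: 30.35
tool_pos: [0.5457, 0.1187, 0.1424]
ee_rot: [-3.133, 0.004, 1.169]
wrist_force: [0.3, -0.9, -0.9]
width: 0.0751
```

```bash
python3 -c "
from plan import *
plan([.5505,.1205,.036],66.7)"
```

```text
t 30.35 pos [0.5457 0.1187 0.1424] yaw [-179.5    0.2   67. ] rv [-0.5  0.2  0.3] tool-shift after turn [  3.5   3.7 106.4] F 1.3 w 0.0751
2 2 53 -0.2 0.1 0.1; 2 2 53 -0.2 0.1 0.1
```

Call:
{"fn": "arm_command", "kwargs": {
  "commands": "1 2 15 -0.4 0.1 0.2 0.8; 0 1 15 0 0 0 0.8; 0 0 15 0 0 0 0.8; 0 0 10 0 0 0 0.8; 0 0 0 0 0 0 0.8"
}}

```text
time: 30.98
tool_pos: [0.5466, 0.1213, 0.0807]
ee_rot: [-3.136, 0.004, 1.169]
wrist_force: [0.0, -1.0, -0.1]
width: 0.0754
```

```bash
python3 -c "
from plan import *
plan([.5505,.1205,.036],66.7)"
```

```text
t 30.975 pos [0.5466 0.1213 0.0807] yaw [-179.7    0.2   67. ] rv [-0.3  0.2  0.3] tool-shift after turn [ 0.7  3.9 44.7] F 1.0 w 0.0754
1 4 45 -0.3 0.2 0.3
```

Call:
{"fn": "arm_command", "kwargs": {
  "commands": "0 3 22 -0.3 0.2 0.3 0.8; 0 1 14 0 0 0 0.6; 0 0 8 0 0 0 0.5; 0 0 1 0 0 0 0; 0 0 0 0 0 0 0; 0 0 0 0 0 0 0; 0 0 0 0 0 0 0; 0 0 0 0 0 0 0; 0 0 0 0 0 0 0"
}}

```text
time: 32.1
tool_pos: [0.5523, 0.1207, 0.0378]
ee_rot: [3.138, -0.003, 1.164]
wrist_force: [0.1, -0.8, -1.9]
width: 0.0198
```

```bash
python3 look.py w8
```

```text
t 32.15 pos [0.5523 0.1207 0.0378] yaw [179.8  -0.2  66.7] rv [  0.3  -0.1 -39.1] tool-shift after turn [-139.3   -2.3 -162.2] F 0.9 w 0.0196
-27 22 -41 0.1 -0.0 -9.8; -31 17 -41 0.1 -0.0 -9.8; -33 11 -41 0.1 -0.0 -9.8; -34 5 -41 0.1 -0.0 -9.8
hex_tool 0.93 [486. 223.] [0.672 0.071 0.012]
tube_tool 0.91 [181.  30.] [0.519 0.292 0.012]
square_tool 0.96 [320. 228.] [0.553 0.12  0.012]
feed_tray 0.92 [192.   4.] [0.532 0.315 0.   ]
```

View pics/w8.png

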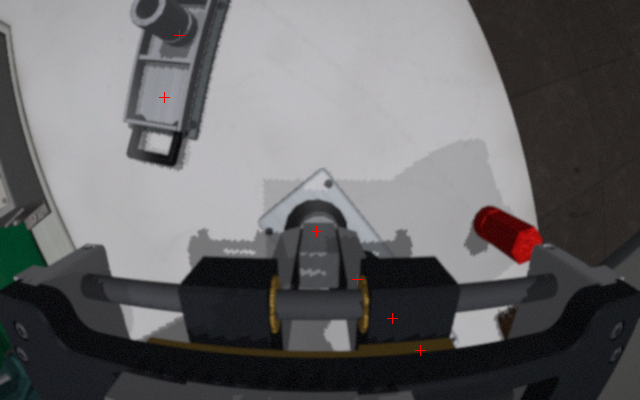

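Call:
{"fn": "arm_command", "kwargs": {
  "commands": "0 0 -25 0 0 0 0; 0 0 -50 0 0 0 0; 0 0 -40 0 0 0 0; 0 0 0 0 0 0 0"
}}

```text
time: 32.95
tool_pos: [0.5515, 0.1199, 0.1545]
ee_rot: [3.139, -0.002, 1.164]
wrist_force: [0.5, 0.4, -0.9]
width: 0.0195
```

```bash
python3 -c "
from plan import *
plan([.489,.2545,.16],54.2,n=5)"
```

```text
t 32.95 pos [0.5515 0.1199 0.1545] yaw [ 1.799e+02 -1.000e-01  6.670e+01] rv [ 0.1 -0.1 12.5] tool-shift after turn [  72.6 -129.5   -5.5] F 1.1 w 0.0195
20 -22 -1 0.0 -0.0 2.5; 19 -23 -1 0.0 -0.0 2.5; 18 -24 -1 0.0 -0.0 2.5; 17 -25 -1 0.0 -0.0 2.5; 16 -25 -1 0.0 -0.0 2.5
```

Call:
{"fn": "arm_command", "kwargs": {
  "commands": "20 -22 -4 0 0 2.5 0; 19 -23 -2 0 0 2.5 0; 18 -24 -1 0 0 2.5 0; 17 -25 -1 0 0 2.5 0; 12 -20 0 0 0 2.5 0; 0 0 0 0 0 0 0; 0 0 0 0 0 0 0"
}}

```text
time: 33.83
tool_pos: [0.4859, 0.2501, 0.1486]
ee_rot: [-3.134, 0.014, 0.937]
wrist_force: [0.4, 0.3, -1.4]
width: 0.0197
```

```bash
python3 -c "
from plan import *
plan([.489,.2545,.0348],54.2)"
```

```text
t 33.825 pos [0.4859 0.2501 0.1486] yaw [-179.6    0.8   53.7] rv [-0.4  0.8 -0.5] tool-shift after turn [  5.4  -0.  113.8] F 1.5 w 0.0197
4 0 57 -0.2 0.4 -0.2; 3 0 57 -0.2 0.4 -0.2
```

Call:
{"fn": "arm_command", "kwargs": {
  "commands": "3 0 20 -0.4 0.8 -0.4 0; 2 0 20 0 0 0 0; 0 0 20 0 0 0 0; 0 0 12 0 0 0 0; 0 0 6 0 0 0 0; 0 0 0 0 0 0 0"
}}

```text
time: 34.58
tool_pos: [0.4913, 0.2483, 0.0666]
ee_rot: [3.14, 0.002, 0.939]
wrist_force: [-0.0, -0.1, -2.1]
width: 0.0194
```

```bash
python3 -c "
from plan import *
plan([.489,.2545,.0348],54.2)"
```

```text
t 34.575 pos [0.4913 0.2483 0.0666] yaw [1.799e+02 1.000e-01 5.380e+01] rv [ 0.1  0.1 -0.4] tool-shift after turn [ 3.6 -5.5 31.8] F 2.1 w 0.0194
4 -6 32 0.1 0.1 -0.4
```

Call:
{"fn": "arm_command", "kwargs": {
  "commands": "3 -5 8 0 0 0 0; 1 -1 10 0 0 0 0; 0 0 8 0 0 0 0; 0 0 3 0 0 0 0; 0 0 1 0 0 0 0; 0 0 0 0 0 0 0"
}}

```text
time: 35.33
tool_pos: [0.4898, 0.2562, 0.0362]
ee_rot: [3.138, -0.001, 0.94]
wrist_force: [-0.1, -0.2, -1.8]
width: 0.0195
```

Call:
{"fn": "arm_command", "kwargs": {
  "commands": "0 0 1.5 0 0 0 0; 0 0 0 0 0 0 0"
}}

```text
time: 35.58
tool_pos: [0.4902, 0.2563, 0.0351]
ee_rot: [3.138, -0.002, 0.94]
wrist_force: [-1.1, 0.8, -1.1]
width: 0.0195
```

Call:
{"fn": "arm_command", "kwargs": {
  "commands": "0 0 1 0 0 0 0; 0 0 1.5 0 0 0 0; 0 0 1 0 0 0 0; 0 0 0 0 0 0 0"
}}

```text
time: 36.08
tool_pos: [0.4906, 0.2564, 0.0348]
ee_rot: [3.137, -0.003, 0.94]
wrist_force: [-0.3, -0.9, -0.7]
width: 0.0199
```

On the floor at the expected height; release, rise and back away to look.

Call:
{"fn": "arm_command", "kwargs": {
  "commands": "0 0 0 0 0 0 0.6; 0 0 0 0 0 0 0.6; 0 0 0 0 0 0 0.6; 0 0 0 0 0 0 0.6; 0 0 -25 0 0 0 0.6; 0 0 -50 0 0 0 0.6; 0 0 -50 0 0 0 0.6; -30 10 -30 0 0 0 0.6; -40 20 -20 0 0 0 0.6; -40 20 0 0 0 0 0.6; 0 0 0 0 0 0 0.6; 0 0 0 0 0 0 0.6"
}}

```text
time: 37.58
tool_pos: [0.4651, 0.1357, 0.2144]
ee_rot: [3.135, -0.003, 0.942]
wrist_force: [-0.1, 0.1, -0.7]
width: 0.0564
```

```bash
python3 look.py w9
python3 - <<'E'
from h import *
s=snap("scene"); a=cv2.resize(s["img"][130:290,220:430],None,fx=3.8,fy=3.7,interpolation=cv2.INTER_CUBIC); cv2.imwrite("pics/s9.png",a[:590,:798])
E
```

```text
t 37.625 pos [0.4651 0.1358 0.2142] yaw [ 1.796e+02 -1.000e-01  5.400e+01] rv [  0.4   0.  -51.8] tool-shift after turn [-177.6   77.5   14.2] F 0.7 w 0.0566
-8 31 3 0.1 0.0 -8.6; -13 30 3 0.1 0.0 -8.6; -17 27 2 0.1 0.0 -8.6; -21 25 2 0.1 0.0 -8.6; -24 21 2 0.1 0.0 -8.6; -27 17 2 0.1 0.0 -8.6
hex_tool 0.86 [358. 241.] [0.463 0.043 0.012]
tube_tool 0.6 [278.  58.] [0.519 0.293 0.012]
square_tool 0.96 [280.  95.] [0.493 0.253 0.012]
storage_rack 0.68 [420. 190.] [0.572 0.048 0.   ]
feed_tray 0.97 [278.  43.] [ 0.532  0.314 -0.   ]
```

View pics/w9.png

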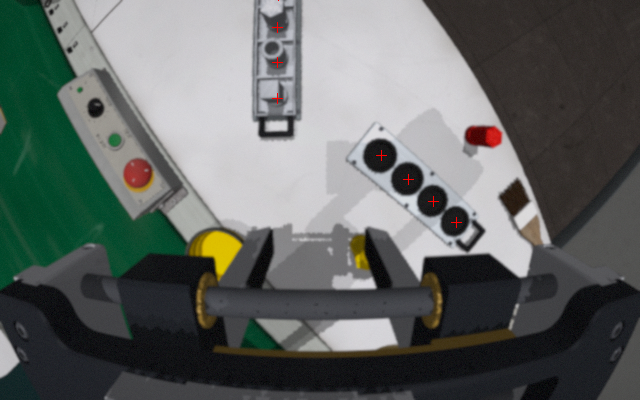

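View pics/s9.png

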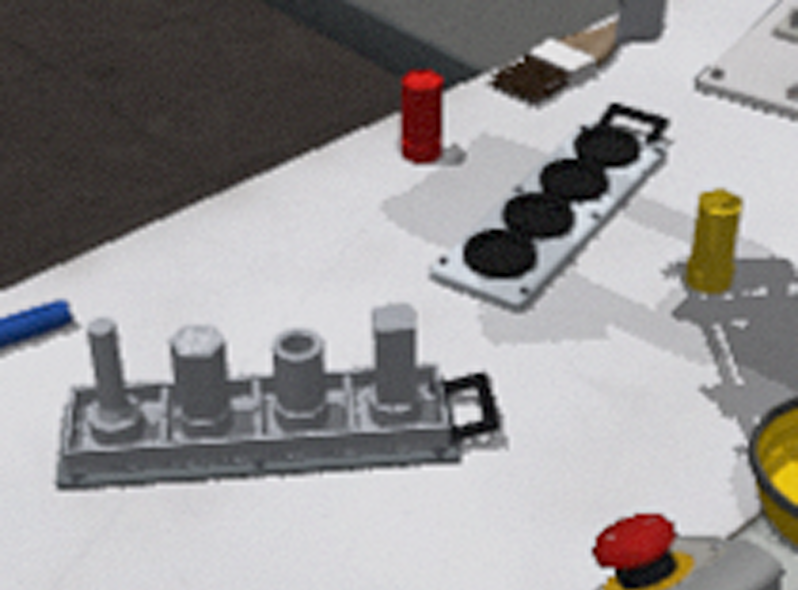

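All four tools stand upright in the tray: pin farthest from the handle, then hex, tube, and square next to it. The rack is empty and the look-alikes have not moved.

```bash
python3 -c "
from h import *
print(robot.close_job())"
```

```text
the job is handed in; nothing more can be done
None
```

The four tools are in the feed tray in reverse order, and I handed the job in at about 38 s on the robot's clock.

- **Order:** From the storage rack's handle the tools stood pin, hex, tube, square. In the tray, the pin tool is farthest from the handle, then hex, then tube, with the square tool next to the handle.
- **Set down:** I lowered each tool until its height stopped changing at the compartment floor, then let go. The hardest reading I saw on the wrist was about 2.6 N.
- **Last checks:** The final wrist and scene pictures show all four upright, one to a compartment, and the rack empty. The red and yellow look-alikes are where they were, and the gripper was clear of everything.
- **Disagreements:**
  - The square tool stood about 39° off the rack's sides, not parallel as described. I measured its sides and turned the gripper to grip it squarely; it closed to 19.8 mm on the 20 mm prism.
  - The trained networks sometimes reported a look-alike, or a tool in the wrong place. I checked what they gave against the pictures.
  - My tray estimate was about 3 mm off, and I corrected it from the close views.

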